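# Release the sample carriage with the two-key interlock

### The job

Open the incubator with the green keys: press its two green keys down together with both fingertips, one on each, and keep both down until its sample carriage has crept all the way out by itself, then let both keys up and move clear. Do not pull or push the carriage, press nothing on the blue-keyed unit, and do not pick up or shift any of the things standing about.

Things in the scene. Friction and masses are not known exactly. Their poses are not given: they have to be found in the camera images.
- green_unit: beige dry-block incubator with two green keys, the one to open; fixed to the bench, 200 mm deep (x) x 150 mm wide (y), flat top 90 mm above the bench. Origin at the centre of its underside; its own -x is its front, where the carriage comes out; its own y is the line through the two keys; z up. The keys are 55 mm in front of its centre, at y +32 and -32 mm. A loose tube rack stands on its rear half, its front edge about 80 mm behind the line of the keys.
- green_key_left_top (a point): centre of the top face of the green unit's left key (its y +32 mm): a green cap, 26 mm (x) x 30 mm (y), standing 14 mm above the unit's top when up, so its top is 104 mm above the bench; it moves with the key. The two keys are 64 mm apart between centres, 34 mm clear between them
- green_key_left (a joint): press depth of that key, straight down, m: 0 up, 0.008 fully down; springs back when let go; needs 1.2 N to start and 4 N to be fully down. Its latch frees the carriage only beyond about 0.005
- green_key_right_top (a point): centre of the top face of the green unit's right key (its y -32 mm): a green cap, 26 mm (x) x 30 mm (y), standing 14 mm above the unit's top when up, so its top is 104 mm above the bench; it moves with the key. The two keys are 64 mm apart between centres, 34 mm clear between them
- green_key_right (a joint): press depth of that key, straight down, m: 0 up, 0.008 fully down; springs back when let go; needs 1.2 N to start and 4 N to be fully down. Its latch frees the carriage only beyond about 0.005
- green_carriage (a joint): how far the green unit's carriage is out, m: 0 to 0.002 shut, 0.055 fully out. A weak spring (3 N) pushes it out against a strong damper, only while both keys are down: about 5 s for the whole way. If either key comes up early it catches on the next of its teeth, 10 mm apart, and goes on when both keys are pressed again; once out it stays out
- green_carriage_front (a point): middle of the top edge of the green unit's carriage front panel (grey, 120 mm wide, 50 mm tall), 68 mm above the bench, which moves out along the unit's own -x; behind the panel an aluminium block with purple- and white-capped tubes comes into view
- blue_unit: beige dry-block incubator with two blue keys, to be left alone; fixed to the bench, 200 mm deep (x) x 150 mm wide (y), flat top 90 mm above the bench. Origin at the centre of its underside; its own -x is its front, where the carriage comes out; its own y is the line through the two keys; z up. The keys are 55 mm in front of its centre, at y +32 and -32 mm.
- blue_key_left_top (a point): centre of the top face of the blue unit's left key (its y +32 mm): a blue cap, 26 mm (x) x 30 mm (y), standing 14 mm above the unit's top when up, so its top is 104 mm above the bench; it moves with the key. The two keys are 64 mm apart between centres, 34 mm clear between them
- blue_key_left (a joint): press depth of that key, straight down, m: 0 up, 0.008 fully down; springs back when let go; needs 1.2 N to start and 4 N to be fully down. Its latch frees the carriage only beyond about 0.005
- blue_key_right_top (a point): centre of the top face of the blue unit's right key (its y -32 mm): a blue cap, 26 mm (x) x 30 mm (y), standing 14 mm above the unit's top when up, so its top is 104 mm above the bench; it moves with the key. The two keys are 64 mm apart between centres, 34 mm clear between them
- blue_key_right (a joint): press depth of that key, straight down, m: 0 up, 0.008 fully down; springs back when let go; needs 1.2 N to start and 4 N to be fully down. Its latch frees the carriage only beyond about 0.005
- blue_carriage (a joint): how far the blue unit's carriage is out, m: 0 to 0.002 shut, 0.055 fully out. A weak spring (3 N) pushes it out against a strong damper, only while both keys are down: about 5 s for the whole way. If either key comes up early it catches on the next of its teeth, 10 mm apart, and goes on when both keys are pressed again; once out it stays out
- blue_carriage_front (a point): middle of the top edge of the blue unit's carriage front panel (grey, 120 mm wide, 50 mm tall), 68 mm above the bench, which moves out along the unit's own -x; behind the panel an aluminium block with purple- and white-capped tubes comes into view
- rack: white microtube rack, 50 x 100 x 33 mm, with coloured tube caps, standing loose on the rear half of the green-keyed unit's top; origin under its centre
- orange_box: orange tip box with pale lid, 88 x 123 x 67 mm, loose on the bench; origin under its centre
- purple_box: purple tip box with pale lid, 88 x 123 x 67 mm, loose on the bench; origin under its centre
- bottle_red: clear bottle with red cap, 60 mm across, 130 mm tall, loose; origin under its centre
- bottle_purple: amber bottle with purple cap, 60 mm across, 130 mm tall, loose; origin under its centre
- carton: yellow carton, 70 x 110 x 50 mm, loose; origin under its centre
- marker: black marker pen with red end lying on the bench, 110 x 14 x 14 mm, loose; origin under its centre

How it is judged:
By the outcome, as a careful person would: the job done as asked, in the order asked, and still so for the second after the job is handed in, with the robot touching nothing.
It also fails if it takes over 40 s, if anything falls off the work surface, if the arm or the gripper's body presses on something with over 40 N, if the wrist force passes 120 N, or if a joint passes its speed limit or range.

### The arm

A 6-joint arm with a two-finger parallel gripper is mounted at the origin on the work surface. World frame = base frame: x ahead of the robot, y to its left, z up, the work surface at z = 0. Lengths are in m, angles in rad, forces in N, time in s.
With the tool pointing down it reaches from about 0.375 to 0.975 m from the base axis. Payload 3.8 kg.
Tool frame: the origin (TCP) lies at the very end of the fingers, on their centre line; the grasp point (between the pads) lies 19 mm behind it; z points along the fingers, y is the line along which they close (so a half turn about z gives the same grasp; the last joint's range is limited). The gripper opens to 85 mm and grips with 20 to 120 N. Pads are 22 mm wide; open, the fingers measure 114 mm over their backs; the gripper's body (76 mm by 85 mm) begins 54 mm behind the grasp point. The pads swing forward as they close: fully open they stand 13 mm farther back than shut.
Start: joints at [-1.256, 0.264, 1.604, -0, 1.274, -0.037], TCP at [0.233, -0.634, 0.203] pointing down, gripper open.
Joint ranges: [-2.63, 2.63], [-0.94, 2.18], [0.31, 2.57], [-1.31, 4.45], [0, 2.66], [-2.55, 2.55]. Speed limits (rad/s): [2.57, 2.57, 3.14, 3.14, 3.14, 3.14].

### API

Orientations are given as a rotation vector (axis times angle).
In Python, from workcell import read_state, read_camera, calibration, finish_job gives the robot as it stands.
- The arm moves only by the tool step_arm, never from a script. Its argument "commands" is a list of rows, each an object of numbers: "fingers": the gripper's target within -1 to 1 (shut at 1, half-way at 0, fully open at -1); "dx", "dy", "dz": the shift along the tool's x, y, z in m; "roll": the turn about the tool's z in degrees. In form: [{"fingers": .., "dx": .., "dy": .., "dz": .., "roll": ..}, ...]. A call has 1 to 8 rows; each row is the pose to reach, as a shift and turn from the pose commanded when the call began, along the tool's axes at that moment; what a row does not reach only later rows make up. A row lasts 1/8 s, in which the tool goes at most 62.5 mm and 10.7 degrees, less where a joint would pass 70% of its speed; a pose out of reach is approached as far as the arm can. A call with a gripper value outside its range is refused whole. The fingers move at their own pace and stop on an object; "squeeze" is the grip in N (left out, the last holds). Time passes only in rows, so rows that repeat a pose let the fingers close. It gives the time, the measured TCP pose, the force, the opening and the grip force at its end, in the units of the state.
- read_state(): the state, without advancing time (a new reading comes with each control period).
- read_camera(name): name is "side" or "top"; returns (picture, depth): 384x512x3 uint8, blue, green, red; 384x512 float32, m along the optical axis (not along the pixel's ray), 0 where there is no reading.
- calibration(name): a dict with "intrinsics" (3x3 intrinsics, pixels), "k1" (the pictures are not rectified: a ray, as slopes to the right and down, at radius r is drawn at 1 + k1 r^2 times it, then the intrinsics apply), "world_to_cam" (4x4, takes a point from world to camera coordinates). Camera axes: x right, y up, looking along -z (the intrinsics and any distortion apply to the point x, -y, -z); pixel columns grow to the right and rows downward; lengths in m; the calibration is good to about 2 mm. A picture is of the moment at which its call begins. calibration takes no time and is no camera call.
- finish_job(): hands the job in; it is judged then, once.
The state is a dict: "time": time; "q": joint angles; "joint_vel": joint speeds; "joint_torque": joint torques, N m; "tool_pos": TCP position; "tcp_rot": TCP orientation; "wrist_force": force on the tool from outside, world axes, zero at the start; "torque": the same for the moment, N m; "width": opening from 0.0 (shut) to 1.0 (fully open); "grip_force": force on a finger pad.
Only numpy, scipy, OpenCV 4.12 (cv2) and the standard library are available. Lean on these libraries where they do the work, as an engineer would, in place of code of your own. Each camera call takes 0.05 s, during which the arm holds its last target. There are 200 camera calls.

## Working session

There is one attempt and no reset: what is moved stays moved. The work goes in short steps, Python scripts to look and compute and a tool call to move; the robot and the scene stay as the last step left them, time stands still between calls to the robot, and variables do not carry over. Pictures are saved under pics/ and viewed, at most 10 in all, crops included, and the job is handed in when it is done.

Besides the shell and the picture viewer there is one more tool, called after "Call:" by a JSON object that holds its "method" and its "body". step_arm: Moves the arm, as the interface text tells. Its arguments: {"type":"object","properties":{"commands":{"type":"array","items":{"type":"object","properties":{"fingers":{"type":"number"},"dx":{"type":"number"},"dy":{"type":"number"},"dz":{"type":"number"},"roll":{"type":"number"}}}},"squeeze":{"type":"number"}},"required":["commands"]}

```bash
mkdir -p pics
cat > h.py <<'E'
import numpy as np, cv2
from workcell import *
def ray(name,px):
    c=calibration(name);K=np.array(c["intrinsics"]);T=np.array(c["world_to_cam"])
    p=cv2.undistortPoints(np.array(px,float).reshape(-1,1,2),K,np.array([c["k1"],0,0,0.])).reshape(-1,2)
    d=np.c_[p[:,0],-p[:,1],-np.ones(len(p))]@T[:3,:3]
    return -T[:3,:3].T@T[:3,3],d
def onplane(name,px,z):
    o,d=ray(name,px);return o+d*((z-o[2])/d[:,2])[:,None]
E
python3 - <<'E'
from h import *
for n in("top","side"):
    p,d=read_camera(n);cv2.imwrite(f"pics/{n}0.png",p)
    hsv=cv2.cvtColor(p,cv2.COLOR_BGR2HSV)
    for nm,lo,hi in(("green",45,85),("blue",95,125)):
        m=cv2.inRange(hsv,(lo,90,50),(hi,255,255))
        k,_,s,c=cv2.connectedComponentsWithStats(m)
        for i in range(1,k):
            if s[i,4]>25: print(n,nm,s[i],c[i].round(1),onplane(n,[c[i]],.104).round(4))
s=read_state();print({k:np.round(v,3) for k,v in s.items()})
E
```

```text
top green [218 231  10   9  77] [222.7 234.8] [[0.4539 0.1887 0.104 ]]
top green [237 232   9  10  75] [241.  236.4] [[0.447  0.1254 0.104 ]]
top blue [  14  102   33   74 1727] [ 28.6 139.3] [[0.8158 0.9075 0.104 ]]
top blue [316 216  11  12  79] [321.2 221.6] [[ 0.4931 -0.1527  0.104 ]]
top blue [326 221   7  11  30] [328.9 225.9] [[ 0.4776 -0.1791  0.104 ]]
top blue [332 225  12  11  86] [337.4 230. ] [[ 0.463  -0.2077  0.104 ]]
top blue [ 60 233  39  30 738] [ 79.8 247.8] [[0.4159 0.6928 0.104 ]]
top blue [430 266  35  36 902] [445.7 283.5] [[ 0.2722 -0.5706  0.104 ]]
top blue [326 293  76  19 179] [357.4 302.3] [[ 0.2165 -0.2661  0.104 ]]
side green [213 157  10   9  78] [217.3 161.1] [[0.4552 0.1771 0.104 ]]
side green [210 167  12  11 106] [214.9 171.9] [[0.4492 0.1187 0.104 ]]
side blue [202  98  24  22 320] [213.9 110.4] [[0.4352 0.5296 0.104 ]]
side blue [224 231  15  14 145] [230.7 237.7] [[ 0.4945 -0.1617  0.104 ]]
side blue [210 245  22  18 220] [219.  253.3] [[ 0.467  -0.2113  0.104 ]]
side blue [ 77 263  44 121 450] [107.2 323.7] [[ 0.2519 -0.3836  0.104 ]]
{'time': np.float64(0.1), 'q': array([-1.256,  0.265,  1.605,  0.   ,  1.274, -0.037]), 'joint_vel': array([-0.001, -0.001, -0.003,  0.   ,  0.001, -0.001]), 'joint_torque': array([ 1.0000e-03, -5.1671e+01, -3.6859e+01, -0.0000e+00,  6.0000e-03,
       -0.0000e+00]), 'tool_pos': array([ 0.232, -0.633,  0.202]), 'tcp_rot': array([-3.091, -0.549,  0.   ]), 'wrist_force': array([0.085, 0.149, 0.812]), 'torque': array([0.05 , 0.026, 0.003]), 'grip_force': np.float64(0.0), 'width': np.float64(0.997)}
```

View pics/top0.png

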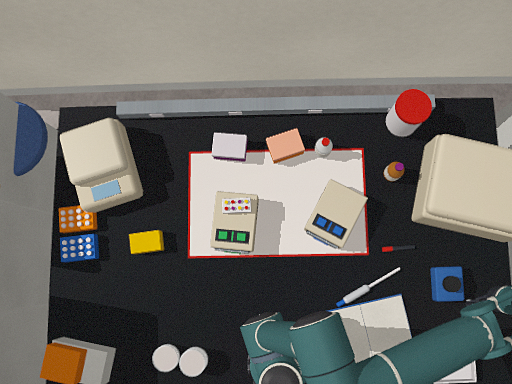

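View pics/side0.png

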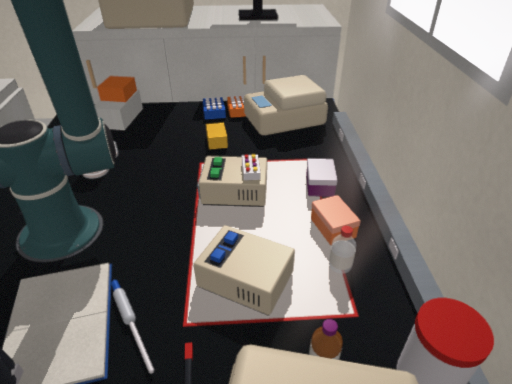

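The top view shows the green keys at about (223,235) and (241,236), with the rack behind them on the unit. The blue unit's keys are at about (321,222) and (337,230). The side view shows the green keys at (217,161) and (215,172). The two views disagree by about 10 mm in y, so I'll refine.

Run:
```python
from h import *
ims=[]
for n,(x0,y0,w,h) in(("top",(206,186,56,68)),("side",(194,146,80,62))):
    p,d=read_camera(n)
    ims.append(cv2.resize(cv2.resize(p[y0:y0+h,x0:x0+w],None,fx=7,fy=7,interpolation=cv2.INTER_NEAREST),(w*7,h*7)))
    c=calibration(n);T=np.array(c["world_to_cam"]);K=np.array(c["intrinsics"]);print(n,"cam",(-T[:3,:3].T@T[:3,3]).round(3),K[0,0],K[0,2],K[1,2],c["k1"])
    # depth -> points, unit top points at z~.09 and key tops
    ys,xs=np.mgrid[y0:y0+h,x0:x0+w]; px=np.c_[xs.ravel(),ys.ravel()]
    o,dr=ray(n,px); P=o+dr*d[ys,xs].reshape(-1,1)
    m=cv2.inRange(cv2.cvtColor(p,cv2.COLOR_BGR2HSV),(45,90,50),(85,255,255))[ys,xs].ravel()>0
    G=P[m]; u=px[m]
    k=u[:,0]<231.5 if n=="top" else u[:,1]<166.5
    for s in(k,~k):
        g=G[s];print(" n",len(g),"med",np.median(g,0).round(4),"z pct",np.percentile(g[:,2],[5,25,50,75,95]).round(4))
        t=g[g[:,2]>.098]
        if len(t): print("  top face n",len(t),"min",t.min(0).round(4),"max",t.max(0).round(4),"rect",np.round(cv2.minAreaRect(t[:,:2].astype(np.float32))[0],4),cv2.minAreaRect((t[:,:2]*1000).astype(np.float32))[1:])
    f=P[(abs(P[:,2]-.09)<.005)&~m]; r=cv2.minAreaRect((f[:,:2]*1000).astype(np.float32));print(" unit top",len(f),r)
H=max(i.shape[0] for i in ims)
cv2.imwrite("pics/z.png",np.hstack([cv2.copyMakeBorder(i,0,H-i.shape[0],0,6,0) for i in ims])[:, :800])
```

```text
top cam [3.210e-01 1.000e-03 1.761e+00] 480.2210848806985 266.4596168973361 192.28868026283476 -0.07352187792929873
 n 86 med [0.4531 0.1871 0.1029] z pct [0.0879 0.0972 0.1029 0.1057 0.1101]
  top face n 62 min [0.4392 0.1602 0.0981] max [0.4675 0.205  0.1154] rect [0.4531 0.1826] ((41.80607604980469, 27.05967140197754), 80.08905792236328)
 n 96 med [0.4462 0.1291 0.1023] z pct [0.0466 0.0956 0.1023 0.1052 0.1107]
  top face n 67 min [0.4322 0.1109 0.098 ] max [0.4633 0.1572 0.1125] rect [0.4476 0.134 ] ((45.99394607543945, 31.115434646606445), 89.45858001708984)
 unit top 1428 ((504.5713195800781, 151.19540405273438), (150.00144958496094, 199.96774291992188), 83.55607604980469)
side cam [ 0.519 -0.83   0.769] 384.2835880640458 259.2469410647512 191.36475371776885 -0.019599216229103007
 n 78 med [0.4541 0.1816 0.1013] z pct [0.0904 0.0956 0.1013 0.103  0.1049]
  top face n 49 min [0.4417 0.1729 0.099 ] max [0.4695 0.2034 0.1069] rect [0.4559 0.1882] ((31.32083511352539, 25.132593154907227), 82.34090423583984)
 n 105 med [0.4492 0.1238 0.0992] z pct [0.0888 0.0913 0.0992 0.1027 0.1044]
  top face n 56 min [ 0.4344 -0.8304  0.0982] max [0.5189 0.1373 0.7688] rect [ 0.476  -0.3467] ((27.90664291381836, 970.7051391601562), 3.4182207584381104)
 unit top 1234 ((506.0284118652344, 147.55569458007812), (151.5103302001953, 200.8834686279297), 81.91770935058594)
```

View pics/z.png

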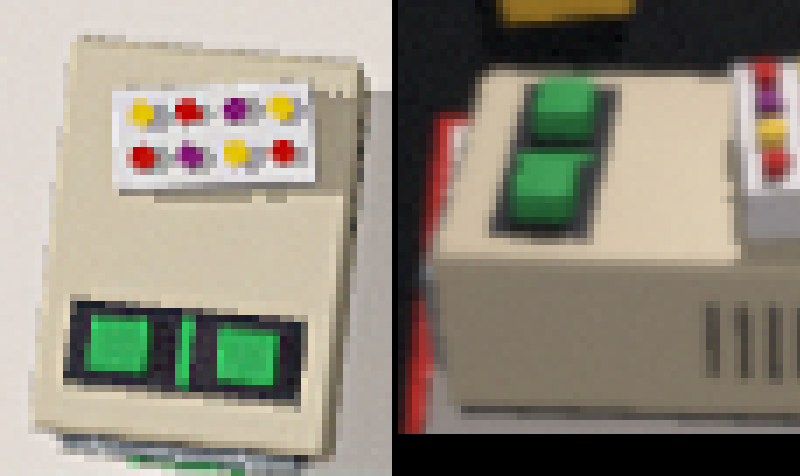

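The keys line up with the unit outline found from depth: midpoint about (0.4505, 0.156), unit yaw about −6.5°. I'll travel at height by way of (0.47, −0.24), turning the tool and narrowing the fingers on the way.

Call:
{"method": "step_arm", "body": {"commands": [{"dx": 0.045, "dy": -0.036, "roll": 3, "fingers": -0.16}, {"dx": 0.09, "dy": -0.072, "roll": 7, "fingers": -0.16}, {"dx": 0.135, "dy": -0.108, "roll": 11, "fingers": -0.16}, {"dx": 0.18, "dy": -0.144, "roll": 14, "fingers": -0.16}, {"dx": 0.225, "dy": -0.18, "roll": 18, "fingers": -0.16}, {"dx": 0.27, "dy": -0.216, "roll": 21, "fingers": -0.16}, {"dx": 0.315, "dy": -0.252, "roll": 24, "fingers": -0.16}, {"dx": 0.359, "dy": -0.287, "roll": 26.6, "fingers": -0.16}]}}

```text
invalid input
```

Call:
{"method": "step_arm", "body": {"commands": [{"dx": 0.045, "dy": -0.036, "dz": 0, "roll": 3, "fingers": -0.16}, {"dx": 0.09, "dy": -0.072, "dz": 0, "roll": 7, "fingers": -0.16}, {"dx": 0.135, "dy": -0.108, "dz": 0, "roll": 11, "fingers": -0.16}, {"dx": 0.18, "dy": -0.144, "dz": 0, "roll": 14, "fingers": -0.16}, {"dx": 0.225, "dy": -0.18, "dz": 0, "roll": 18, "fingers": -0.16}, {"dx": 0.27, "dy": -0.216, "dz": 0, "roll": 21, "fingers": -0.16}, {"dx": 0.315, "dy": -0.252, "dz": 0, "roll": 24, "fingers": -0.16}, {"dx": 0.359, "dy": -0.287, "dz": 0, "roll": 26.6, "fingers": -0.16}], "squeeze": 20}}

```text
time: 1.2
tool_pos: [0.4714, -0.2388, 0.203]
tcp_rot: [3.136, -0.179, 0.001]
wrist_force: [-0.0, -0.3, 0.3]
width: 0.58
grip_force: 0.0
```

Call:
{"method": "step_arm", "body": {"commands": [{"dx": -0.009, "dy": -0.056, "dz": 0, "roll": 0, "fingers": -0.16}, {"dx": -0.019, "dy": -0.112, "dz": 0, "roll": 0, "fingers": -0.16}, {"dx": -0.028, "dy": -0.168, "dz": 0, "roll": 0, "fingers": -0.16}, {"dx": -0.037, "dy": -0.224, "dz": 0, "roll": 0, "fingers": -0.16}, {"dx": -0.047, "dy": -0.28, "dz": 0, "roll": 0, "fingers": -0.16}, {"dx": -0.056, "dy": -0.336, "dz": 0.01, "roll": 0, "fingers": -0.16}, {"dx": -0.0655, "dy": -0.39, "dz": 0.04, "roll": 0, "fingers": -0.16}, {"dx": -0.0655, "dy": -0.39, "dz": 0.07, "roll": 0, "fingers": -0.16}], "squeeze": 20}}

```text
time: 2.2
tool_pos: [0.4491, 0.1581, 0.1326]
tcp_rot: [-3.136, 0.168, -0.002]
wrist_force: [-0.1, -0.4, -0.2]
width: 0.581
grip_force: 0.0
```

Run:
```python
from h import *
p,d=read_camera("side");q,e=read_camera("top")
a=cv2.resize(p[100:215,150:280],None,fx=4,fy=4,interpolation=2);b=cv2.resize(q[150:265,206:270],None,fx=4,fy=4,interpolation=2)
cv2.imwrite("pics/s1.png",np.hstack([a,b]))
s=read_state();print(s["tool_pos"],s["tcp_rot"],s["wrist_force"])
```

```text
[0.44576139 0.15453863 0.12917284] [ 3.13420972 -0.17222037 -0.01134273] [-0.00292411  0.03952741 -0.16627921]
```

View pics/s1.png

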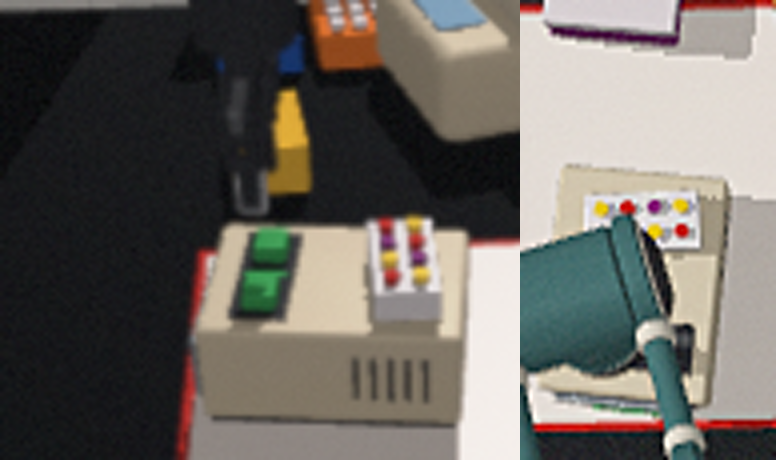

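Run:
```python
from h import *
c=calibration("side");K=np.array(c["intrinsics"]);T=np.array(c["world_to_cam"])
for i in range(2):
    p,d=read_camera("side"); s=read_state();print(s["time"],s["tool_pos"].round(4) if hasattr(s["tool_pos"],"round") else s["tool_pos"],s["tcp_rot"])
for z in(.125,.13,.135,.14): print(z,onplane("side",[[213,152.5]],z))
def proj(P):
    q=T@np.r_[P,1];u=np.array([q[0]/-q[2],-q[1]/-q[2]]);u=u*(1+c["k1"]*u@u);return K[:2,:2]@u+K[:2,2]
print(proj([.447,.124,.13]),proj([.454,.188,.13]), d[130:160:3,205:222:2].round(3))
```

```text
2.35 [0.4474 0.1542 0.1311] [ 3.1350517  -0.17459267 -0.00680791]
2.4 [0.4489 0.1541 0.1327] [ 3.13606717e+00 -1.76380308e-01 -2.00986356e-03]
0.125 [[0.44291102 0.19436757 0.125     ]]
0.13 [[0.44350086 0.18640876 0.13      ]]
0.135 [[0.44409069 0.17844996 0.135     ]]
0.14 [[0.44468052 0.17049115 0.14      ]]
[213.56783234 163.73415175] [216.41537505 152.11010824] [[1.028 1.029 1.03  1.031 1.035 1.072 1.078 1.143 1.463]
 [1.034 1.035 1.037 1.034 1.042 1.074 1.08  1.444 1.451]
 [1.042 1.045 1.047 1.043 1.042 1.082 1.149 1.428 1.43 ]
 [1.054 1.051 1.052 1.054 1.05  1.082 1.151 1.427 1.434]
 [1.492 1.066 1.069 1.067 1.057 1.087 1.156 1.44  1.439]
 [1.474 1.471 1.075 1.075 1.072 1.104 1.444 1.439 1.443]
 [1.454 1.452 1.096 1.099 1.097 1.104 1.457 1.455 1.459]
 [1.443 1.438 1.113 1.106 1.103 1.113 1.443 1.438 1.439]
 [1.422 1.425 1.119 1.118 1.116 1.118 1.427 1.422 1.426]
 [1.41  1.24  1.241 1.242 1.246 1.216 1.219 1.217 1.216]]
```

Run:
```python
from h import *
p,d=read_camera("side");s=read_state();print(s["tool_pos"],s["tcp_rot"])
for v in range(136,158,2):
    for u in(209,211,213,215,217):
        o,r=ray("side",[[u,v]]);P=o+r*d[v,u]
        print(u,v,P[0].round(3),end=" ")
    print()
```

```text
[0.44997402 0.15407442 0.13377916] [-3.13641555e+00  1.77529602e-01 -1.40936668e-03]
209 136 [0.443 0.093 0.242] 211 136 [0.449 0.089 0.244] 213 136 [0.454 0.089 0.244] 215 136 [0.458 0.119 0.227] 217 136 [0.46  0.18  0.191] 
209 138 [0.443 0.094 0.235] 211 138 [0.448 0.091 0.236] 213 138 [0.454 0.092 0.236] 215 138 [0.457 0.119 0.22 ] 217 138 [0.46  0.178 0.186] 
209 140 [0.441 0.113 0.218] 211 140 [0.446 0.112 0.218] 213 140 [0.453 0.097 0.227] 215 140 [0.457 0.119 0.213] 217 140 [0.459 0.179 0.178] 
209 142 [0.441 0.102 0.218] 211 142 [0.447 0.097 0.22 ] 213 142 [0.453 0.098 0.22 ] 215 142 [0.458 0.101 0.218] 217 142 [0.459 0.174 0.174] 
209 144 [0.441 0.1   0.213] 211 144 [0.447 0.095 0.215] 213 144 [0.452 0.099 0.213] 215 144 [0.457 0.103 0.21 ] 217 144 [0.458 0.179 0.164] 
209 146 [0.438 0.127 0.189] 211 146 [0.444 0.119 0.194] 213 146 [0.45  0.113 0.198] 215 146 [0.456 0.121 0.193] 217 146 [0.443 0.426 0.008] 
209 148 [0.438 0.123 0.185] 211 148 [0.444 0.116 0.189] 213 148 [0.45  0.117 0.189] 215 148 [0.455 0.119 0.187] 217 148 [0.443 0.42  0.002] 
209 150 [0.437 0.124 0.178] 211 150 [0.444 0.114 0.184] 213 150 [0.449 0.116 0.182] 215 150 [0.455 0.123 0.178] 217 150 [ 0.442  0.414 -0.003] 
209 152 [0.437 0.124 0.171] 211 152 [0.443 0.118 0.175] 213 152 [0.449 0.118 0.175] 215 152 [0.454 0.118 0.174] 217 152 [ 0.443  0.397 -0.001] 
209 154 [0.414 0.382 0.001] 211 154 [0.442 0.124 0.164] 213 154 [0.448 0.124 0.164] 215 154 [0.454 0.123 0.164] 217 154 [ 0.443  0.383 -0.   ] 
209 156 [0.426 0.235 0.086] 211 156 [0.433 0.229 0.09 ] 213 156 [0.439 0.233 0.087] 215 156 [0.436 0.368 0.001] 217 156 [0.444 0.367 0.001]
```

The picture shows the near fingertip at about (213,155), over the right key's line (x≈0.447, outer face y≈0.118). I'll descend with force feedback.

Call:
{"method": "step_arm", "body": {"commands": [{"dx": 0, "dy": 0, "dz": 0.008, "roll": 0, "fingers": -0.16}, {"dx": 0, "dy": 0, "dz": 0.016, "roll": 0, "fingers": -0.16}, {"dx": 0, "dy": 0, "dz": 0.022, "roll": 0, "fingers": -0.16}, {"dx": 0, "dy": 0, "dz": 0.022, "roll": 0, "fingers": -0.16}], "squeeze": 20}}

```text
time: 2.95
tool_pos: [0.4488, 0.154, 0.1101]
tcp_rot: [3.136, -0.177, -0.002]
wrist_force: [0.1, 0.2, 0.1]
width: 0.584
grip_force: 0.0
```

Run:
```python
from h import *
p,d=read_camera("side")
cv2.imwrite("pics/s2.png",cv2.resize(p[110:210,160:280],None,fx=5,fy=5,interpolation=2))
s=read_state();print(s["tool_pos"],s["tcp_rot"],s["wrist_force"])
```

```text
[0.44913367 0.15414135 0.11052617] [ 3.13636412e+00 -1.76990404e-01 -1.14500017e-03] [-0.54798261  0.15522262 -0.39072195]
```

View pics/s2.png

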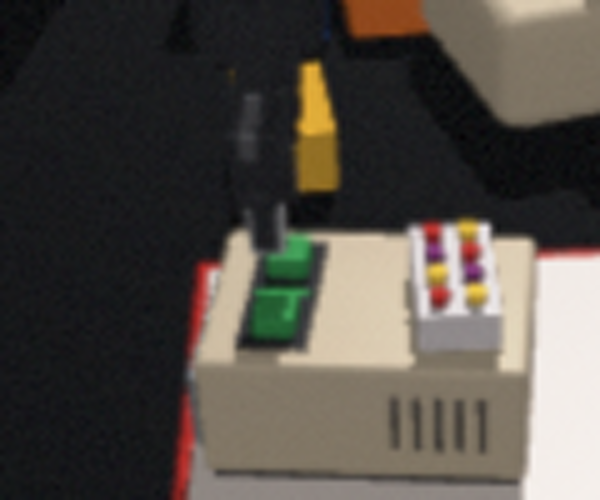

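The near fingertip is at about (213,160), in line with the near key at (214,172) and still above it. I'll continue down.

Call:
{"method": "step_arm", "body": {"commands": [{"dx": 0, "dy": -0.001, "dz": 0.003, "roll": 0, "fingers": -0.16}, {"dx": 0, "dy": -0.001, "dz": 0.006, "roll": 0, "fingers": -0.16}, {"dx": 0, "dy": -0.001, "dz": 0.006, "roll": 0, "fingers": -0.16}], "squeeze": 20}}

```text
time: 3.38
tool_pos: [0.4492, 0.1554, 0.1046]
tcp_rot: [3.136, -0.176, -0.001]
wrist_force: [-0.3, 0.5, 0.1]
width: 0.577
grip_force: 0.0
```

Call:
{"method": "step_arm", "body": {"commands": [{"dx": 0, "dy": 0, "dz": 0.003, "roll": 0, "fingers": -0.16}, {"dx": 0, "dy": 0, "dz": 0.003, "roll": 0, "fingers": -0.16}], "squeeze": 20}}

```text
time: 3.62
tool_pos: [0.4493, 0.1553, 0.1016]
tcp_rot: [3.136, -0.177, -0.001]
wrist_force: [0.0, 0.2, 0.2]
width: 0.581
grip_force: 0.0
```

Call:
{"method": "step_arm", "body": {"commands": [{"dx": 0, "dy": 0, "dz": 0.003, "roll": 0, "fingers": -0.16}, {"dx": 0, "dy": 0, "dz": 0.003, "roll": 0, "fingers": -0.16}], "squeeze": 20}}

```text
time: 3.88
tool_pos: [0.4492, 0.1553, 0.0986]
tcp_rot: [3.136, -0.176, -0.001]
wrist_force: [-0.6, 0.4, -0.3]
width: 0.575
grip_force: 0.0
```

Call:
{"method": "step_arm", "body": {"commands": [{"dx": 0, "dy": 0, "dz": 0.003, "roll": 0, "fingers": -0.16}, {"dx": 0, "dy": 0, "dz": 0.003, "roll": 0, "fingers": -0.16}], "squeeze": 20}}

```text
time: 4.12
tool_pos: [0.4492, 0.1553, 0.0956]
tcp_rot: [3.136, -0.177, -0.001]
wrist_force: [-0.8, 0.1, 0.1]
width: 0.581
grip_force: 0.0
```

Call:
{"method": "step_arm", "body": {"commands": [{"dx": 0, "dy": 0, "dz": 0.003, "roll": 0, "fingers": -0.16}, {"dx": 0, "dy": 0, "dz": 0.003, "roll": 0, "fingers": -0.16}], "squeeze": 20}}

```text
time: 4.38
tool_pos: [0.4493, 0.1553, 0.0926]
tcp_rot: [3.136, -0.177, -0.001]
wrist_force: [-0.4, -0.4, -0.6]
width: 0.579
grip_force: 0.0
```

Run:
```python
from h import *
p,d=read_camera("side")
cv2.imwrite("pics/s3.png",cv2.resize(p[120:210,180:280],None,fx=6,fy=6,interpolation=2))
s=read_state();print(s["tool_pos"],s["tcp_rot"],s["wrist_force"])
```

```text
[0.44933393 0.1552946  0.09269401] [ 3.13649138e+00 -1.76560543e-01 -6.04905120e-04] [-0.16694879  0.53642662 -0.07732976]
```

View pics/s3.png

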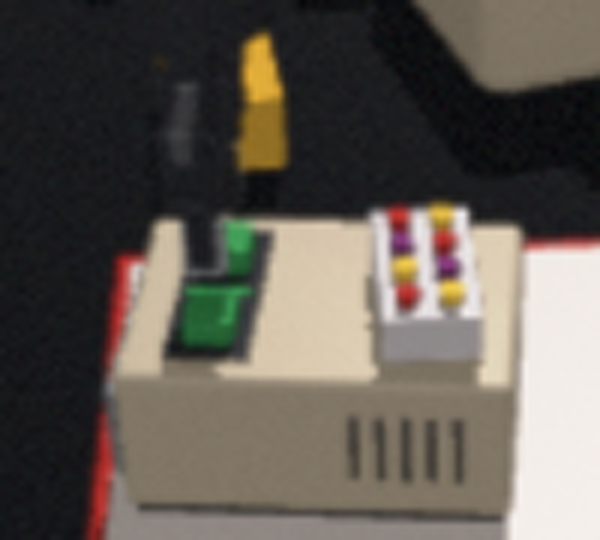

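Run:
```python
from h import *
D=[]
for i in range(4):
    p,d=read_camera("side");D.append(d)
d=np.median(D,0)
for v in range(152,177,2):
    for u in(210,212,214,216,218,220):
        o,r=ray("side",[[u,v]]);P=o+r*d[v,u]
        print(u,v,(P[0]*1000).round().astype(int),end=" ")
    print()
```

```text
210 152 [441 111 180] 212 152 [446 111 179] 214 152 [453  96 189] 216 152 [458 109 180] 218 152 [459 180 135] 220 152 [465 181 134] 
210 154 [441 102 178] 212 154 [447 100 179] 214 154 [453  97 181] 216 154 [458 103 177] 218 154 [459 180 128] 220 154 [465 179 128] 
210 156 [441  99 173] 212 156 [446 100 173] 214 156 [452  99 173] 216 156 [457 104 170] 218 156 [447 369   0] 220 156 [455 368   0] 
210 158 [438 127 149] 212 158 [444 118 154] 214 158 [450 119 154] 216 158 [456 123 151] 218 158 [457 196 103] 220 158 [463 194 104] 
210 160 [437 127 142] 212 160 [444 117 148] 214 160 [450 118 147] 216 160 [455 123 143] 218 160 [457 184 103] 220 160 [464 183 103] 
210 162 [431 195  89] 212 162 [443 117 141] 214 162 [449 119 139] 216 162 [455 122 137] 218 162 [457 174 103] 220 162 [464 175 102] 
210 164 [431 184  89] 212 164 [443 117 134] 214 164 [449 118 133] 216 164 [454 119 132] 218 164 [457 175  94] 220 164 [463 172  96] 
210 166 [432 171  90] 212 166 [438 169  91] 214 166 [444 171  90] 216 166 [450 171  90] 218 166 [457 169  91] 220 166 [463 169  90] 
210 168 [432 160  91] 212 168 [438 158  92] 214 168 [445 159  91] 216 168 [451 158  91] 218 168 [457 158  91] 220 168 [463 154  93] 
210 170 [433 149  91] 212 170 [440 130 103] 214 170 [446 132 102] 216 170 [452 129 104] 218 170 [458 128 104] 220 170 [463 148  90] 
210 172 [433 138  91] 212 172 [440 120 103] 214 172 [447 119 104] 216 172 [453 117 105] 218 172 [458 120 103] 220 172 [463 136  91] 
210 174 [435 113 101] 212 174 [441 113 101] 214 174 [447 111 102] 216 174 [453 111 102] 218 174 [459 109 103] 220 174 [464 127  90] 
210 176 [434 117  91] 212 176 [440 112  94] 214 176 [446 111  95] 216 176 [452 108  96] 218 176 [458 109  95] 220 176 [464 116  90]
```

Depth gives the tip bottom at about 0.130, with the finger centred over the near key. About 25 mm remains, so I'll keep feeling downward.

Call:
{"method": "step_arm", "body": {"commands": [{"dx": 0, "dy": 0, "dz": 0.004, "roll": 0, "fingers": -0.16}, {"dx": 0, "dy": 0, "dz": 0.008, "roll": 0, "fingers": -0.16}, {"dx": 0, "dy": 0, "dz": 0.008, "roll": 0, "fingers": -0.16}], "squeeze": 20}}

```text
time: 5.0
tool_pos: [0.4489, 0.1552, 0.0842]
tcp_rot: [3.136, -0.176, -0.002]
wrist_force: [-0.3, 0.2, 0.0]
width: 0.58
grip_force: 0.0
```

Call:
{"method": "step_arm", "body": {"commands": [{"dx": 0, "dy": 0, "dz": 0.004, "roll": 0, "fingers": -0.16}, {"dx": 0, "dy": 0, "dz": 0.004, "roll": 0, "fingers": -0.16}], "squeeze": 20}}

```text
time: 5.25
tool_pos: [0.4492, 0.1553, 0.0805]
tcp_rot: [3.136, -0.177, -0.001]
wrist_force: [0.3, -0.2, -0.9]
width: 0.579
grip_force: 0.0
```

Run:
```python
from h import *
p,d=read_camera("side")
cv2.imwrite("pics/s4.png",cv2.resize(p[120:210,180:280],None,fx=6,fy=6,interpolation=2))
for v in range(158,177,2):
    print(v,[(lambda P:(P[0]*1000).round().astype(int).tolist())(sum(x*y for x,y in zip(ray("side",[[u,v]]),(1,d[v,u])))) for u in(213,215)])
s=read_state();print(s["tool_pos"],s["wrist_force"])
```

```text
158 [[449, 99, 167], [454, 97, 167]]
160 [[448, 102, 158], [454, 100, 158]]
162 [[446, 124, 136], [452, 114, 143]]
164 [[446, 121, 131], [452, 118, 133]]
166 [[445, 118, 126], [451, 117, 126]]
168 [[444, 124, 115], [451, 118, 118]]
170 [[443, 131, 103], [449, 130, 103]]
172 [[443, 121, 102], [449, 120, 103]]
174 [[444, 111, 102], [450, 107, 105]]
176 [[443, 111, 94], [449, 111, 94]]
[0.44933466 0.1553029  0.08066441] [0.55930156 0.71790965 0.27279399]
```

View pics/s4.png

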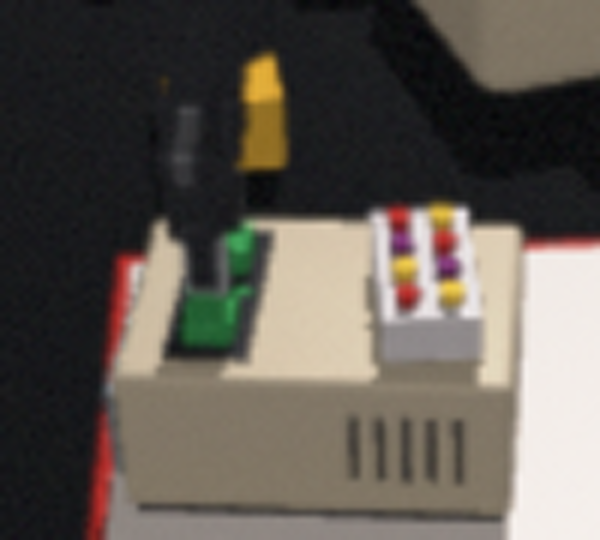

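The tip is now at about (214.5,168.5), z≈0.115, just above the near key. I'll continue in small steps.

Call:
{"method": "step_arm", "body": {"commands": [{"dx": 0, "dy": 0, "dz": 0.003, "roll": 0, "fingers": -0.16}, {"dx": 0, "dy": 0, "dz": 0.006, "roll": 0, "fingers": -0.16}, {"dx": 0, "dy": 0, "dz": 0.006, "roll": 0, "fingers": -0.16}], "squeeze": 20}}

```text
time: 5.68
tool_pos: [0.4492, 0.1553, 0.0745]
tcp_rot: [3.136, -0.177, -0.001]
wrist_force: [1.1, 0.1, -0.3]
width: 0.579
grip_force: 0.0
```

Call:
{"method": "step_arm", "body": {"commands": [{"dx": 0, "dy": 0, "dz": 0.003, "roll": 0, "fingers": -0.16}, {"dx": 0, "dy": 0, "dz": 0.003, "roll": 0, "fingers": -0.16}], "squeeze": 20}}

```text
time: 5.92
tool_pos: [0.4498, 0.1554, 0.072]
tcp_rot: [-3.136, 0.177, -0.001]
wrist_force: [0.5, -1.0, -0.0]
width: 0.579
grip_force: 0.2
```

Call:
{"method": "step_arm", "body": {"commands": [{"dx": 0, "dy": 0, "dz": 0.002, "roll": 0, "fingers": -0.16}, {"dx": 0, "dy": 0, "dz": 0.002, "roll": 0, "fingers": -0.16}], "squeeze": 20}}

```text
time: 6.18
tool_pos: [0.4498, 0.1554, 0.0702]
tcp_rot: [-3.136, 0.177, -0.001]
wrist_force: [-0.7, -1.0, 5.5]
width: 0.582
grip_force: 2.0
```

Call:
{"method": "step_arm", "body": {"commands": [{"dx": 0, "dy": 0, "dz": 0.003, "roll": 0, "fingers": -0.16}, {"dx": 0, "dy": 0, "dz": 0.003, "roll": 0, "fingers": -0.16}], "squeeze": 20}}

```text
time: 6.42
tool_pos: [0.4498, 0.1554, 0.0672]
tcp_rot: [-3.136, 0.177, -0.001]
wrist_force: [-1.1, -1.2, 5.3]
width: 0.579
grip_force: 2.8
```

Call:
{"method": "step_arm", "body": {"commands": [{"dx": 0, "dy": 0, "dz": 0.003, "roll": 0, "fingers": -0.16}, {"dx": 0, "dy": 0, "dz": 0.003, "roll": 0, "fingers": -0.16}], "squeeze": 20}}

```text
time: 6.68
tool_pos: [0.4498, 0.1554, 0.0646]
tcp_rot: [-3.137, 0.176, -0.001]
wrist_force: [-2.1, -0.0, 7.2]
width: 0.579
grip_force: 3.7
```

Call:
{"method": "step_arm", "body": {"commands": [{"dx": 0, "dy": 0, "dz": 0.002, "roll": 0, "fingers": -0.16}, {"dx": 0, "dy": 0, "dz": 0.002, "roll": 0, "fingers": -0.16}, {"dx": 0, "dy": 0, "dz": 0.002, "roll": 0, "fingers": -0.16}, {"dx": 0, "dy": 0, "dz": 0.002, "roll": 0, "fingers": -0.16}], "squeeze": 20}}

```text
time: 7.18
tool_pos: [0.4498, 0.1555, 0.0645]
tcp_rot: [-3.137, 0.176, -0.0]
wrist_force: [-8.0, -2.4, 20.9]
width: 0.581
grip_force: 10.3
```

Run:
```python
from h import *
p,d=read_camera("side");q,e=read_camera("top")
a=cv2.resize(p[130:210,180:280],None,fx=5,fy=5,interpolation=2);b=cv2.resize(q[195:275,206:262],None,fx=5,fy=5,interpolation=2)
cv2.imwrite("pics/s5.png",np.hstack([a,b]))
s=read_state();print(s["tool_pos"],s["wrist_force"])
```

```text
[0.44986693 0.15547667 0.06449671] [-7.83462152 -1.89947393 20.32770686]
```

View pics/s5.png

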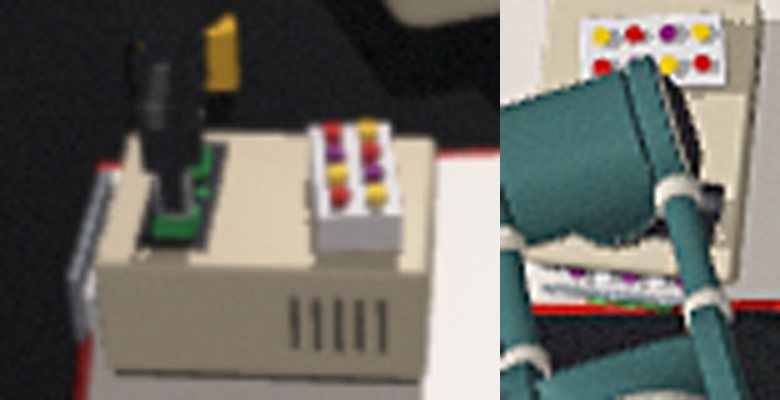

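Both keys are bottomed out, and the carriage is creeping out: the panel shows at the left in the side view and the caps show in the top view. I'll hold for about 5 s.

Call:
{"method": "step_arm", "body": {"commands": [{"dx": 0, "dy": 0, "dz": 0, "roll": 0, "fingers": -0.16}, {"dx": 0, "dy": 0, "dz": 0, "roll": 0, "fingers": -0.16}, {"dx": 0, "dy": 0, "dz": 0, "roll": 0, "fingers": -0.16}, {"dx": 0, "dy": 0, "dz": 0, "roll": 0, "fingers": -0.16}, {"dx": 0, "dy": 0, "dz": 0, "roll": 0, "fingers": -0.16}, {"dx": 0, "dy": 0, "dz": 0, "roll": 0, "fingers": -0.16}, {"dx": 0, "dy": 0, "dz": 0, "roll": 0, "fingers": -0.16}, {"dx": 0, "dy": 0, "dz": 0, "roll": 0, "fingers": -0.16}], "squeeze": 20}}

```text
time: 8.28
tool_pos: [0.4499, 0.1555, 0.0645]
tcp_rot: [-3.137, 0.176, -0.0]
wrist_force: [-7.3, -2.7, 20.1]
width: 0.576
grip_force: 10.3
```

Call:
{"method": "step_arm", "body": {"commands": [{"dx": 0, "dy": 0, "dz": 0, "roll": 0, "fingers": -0.16}, {"dx": 0, "dy": 0, "dz": 0, "roll": 0, "fingers": -0.16}, {"dx": 0, "dy": 0, "dz": 0, "roll": 0, "fingers": -0.16}, {"dx": 0, "dy": 0, "dz": 0, "roll": 0, "fingers": -0.16}, {"dx": 0, "dy": 0, "dz": 0, "roll": 0, "fingers": -0.16}, {"dx": 0, "dy": 0, "dz": 0, "roll": 0, "fingers": -0.16}, {"dx": 0, "dy": 0, "dz": 0, "roll": 0, "fingers": -0.16}, {"dx": 0, "dy": 0, "dz": 0, "roll": 0, "fingers": -0.16}], "squeeze": 20}}

```text
time: 9.28
tool_pos: [0.4499, 0.1555, 0.0645]
tcp_rot: [-3.137, 0.176, -0.0]
wrist_force: [-7.9, -1.9, 21.4]
width: 0.581
grip_force: 10.3
```

Call:
{"method": "step_arm", "body": {"commands": [{"dx": 0, "dy": 0, "dz": 0, "roll": 0, "fingers": -0.16}, {"dx": 0, "dy": 0, "dz": 0, "roll": 0, "fingers": -0.16}, {"dx": 0, "dy": 0, "dz": 0, "roll": 0, "fingers": -0.16}, {"dx": 0, "dy": 0, "dz": 0, "roll": 0, "fingers": -0.16}, {"dx": 0, "dy": 0, "dz": 0, "roll": 0, "fingers": -0.16}, {"dx": 0, "dy": 0, "dz": 0, "roll": 0, "fingers": -0.16}, {"dx": 0, "dy": 0, "dz": 0, "roll": 0, "fingers": -0.16}, {"dx": 0, "dy": 0, "dz": 0, "roll": 0, "fingers": -0.16}], "squeeze": 20}}

```text
time: 10.28
tool_pos: [0.4499, 0.1555, 0.0645]
tcp_rot: [-3.137, 0.176, -0.0]
wrist_force: [-7.5, -1.6, 20.7]
width: 0.579
grip_force: 10.3
```

Call:
{"method": "step_arm", "body": {"commands": [{"dx": 0, "dy": 0, "dz": 0, "roll": 0, "fingers": -0.16}, {"dx": 0, "dy": 0, "dz": 0, "roll": 0, "fingers": -0.16}, {"dx": 0, "dy": 0, "dz": 0, "roll": 0, "fingers": -0.16}, {"dx": 0, "dy": 0, "dz": 0, "roll": 0, "fingers": -0.16}, {"dx": 0, "dy": 0, "dz": 0, "roll": 0, "fingers": -0.16}, {"dx": 0, "dy": 0, "dz": 0, "roll": 0, "fingers": -0.16}, {"dx": 0, "dy": 0, "dz": 0, "roll": 0, "fingers": -0.16}, {"dx": 0, "dy": 0, "dz": 0, "roll": 0, "fingers": -0.16}], "squeeze": 20}}

```text
time: 11.28
tool_pos: [0.4499, 0.1555, 0.0645]
tcp_rot: [-3.137, 0.176, -0.0]
wrist_force: [-7.4, -1.3, 21.0]
width: 0.58
grip_force: 10.3
```

Call:
{"method": "step_arm", "body": {"commands": [{"dx": 0, "dy": 0, "dz": 0, "roll": 0, "fingers": -0.16}, {"dx": 0, "dy": 0, "dz": 0, "roll": 0, "fingers": -0.16}, {"dx": 0, "dy": 0, "dz": 0, "roll": 0, "fingers": -0.16}, {"dx": 0, "dy": 0, "dz": 0, "roll": 0, "fingers": -0.16}, {"dx": 0, "dy": 0, "dz": 0, "roll": 0, "fingers": -0.16}, {"dx": 0, "dy": 0, "dz": 0, "roll": 0, "fingers": -0.16}, {"dx": 0, "dy": 0, "dz": 0, "roll": 0, "fingers": -0.16}, {"dx": 0, "dy": 0, "dz": 0, "roll": 0, "fingers": -0.16}], "squeeze": 20}}

```text
time: 12.28
tool_pos: [0.4499, 0.1555, 0.0645]
tcp_rot: [-3.137, 0.176, -0.0]
wrist_force: [-7.4, -2.3, 20.5]
width: 0.58
grip_force: 10.3
```

```bash
cat > car.py <<'E'
from h import *
# carriage panel top edge: foremost points 45..75 mm high, in the unit's frame
p,d=read_camera("side")
ys,xs=np.mgrid[130:220,170:235];o,r=ray("side",np.c_[xs.ravel(),ys.ravel()]);P=o+r*d[ys,xs].reshape(-1,1)
a=np.radians(-6.5);R=np.array([[np.cos(a),np.sin(a)],[-np.sin(a),np.cos(a)]])
L=(P[:,:2]-[.505,.1495])@R.T
m=(P[:,2]>.045)&(P[:,2]<.075)&(abs(L[:,1])<.065)&(L[:,0]>-.2)
print(m.sum(),"front x pct",np.percentile(L[m,0],[2,10,30]).round(4))
s=read_state();print(s["time"],s["tool_pos"],s["wrist_force"])
E
python3 car.py; python3 car.py
```

```text
394 front x pct [-0.1586 -0.155  -0.1512]
12.325 [0.44984487 0.15547193 0.06448063] [-7.63103915 -2.70756473 19.7006203 ]
393 front x pct [-0.1584 -0.1551 -0.1522]
12.375 [0.44986664 0.15547762 0.06450492] [-7.45389289 -3.34382405 19.88633754]
```

Call:
{"method": "step_arm", "body": {"commands": [{"dx": 0, "dy": 0, "dz": 0, "roll": 0, "fingers": -0.16}, {"dx": 0, "dy": 0, "dz": 0, "roll": 0, "fingers": -0.16}, {"dx": 0, "dy": 0, "dz": 0, "roll": 0, "fingers": -0.16}, {"dx": 0, "dy": 0, "dz": 0, "roll": 0, "fingers": -0.16}, {"dx": 0, "dy": 0, "dz": 0, "roll": 0, "fingers": -0.16}, {"dx": 0, "dy": 0, "dz": 0, "roll": 0, "fingers": -0.16}, {"dx": 0, "dy": 0, "dz": 0, "roll": 0, "fingers": -0.16}, {"dx": 0, "dy": 0, "dz": 0, "roll": 0, "fingers": -0.16}], "squeeze": 20}}

```text
time: 13.38
tool_pos: [0.4499, 0.1554, 0.0645]
tcp_rot: [-3.137, 0.176, -0.0]
wrist_force: [-7.5, -1.9, 21.4]
width: 0.583
grip_force: 10.3
```

Call:
{"method": "step_arm", "body": {"commands": [{"dx": 0, "dy": 0, "dz": 0, "roll": 0, "fingers": -0.16}, {"dx": 0, "dy": 0, "dz": 0, "roll": 0, "fingers": -0.16}, {"dx": 0, "dy": 0, "dz": 0, "roll": 0, "fingers": -0.16}, {"dx": 0, "dy": 0, "dz": 0, "roll": 0, "fingers": -0.16}, {"dx": 0, "dy": 0, "dz": 0, "roll": 0, "fingers": -0.16}, {"dx": 0, "dy": 0, "dz": 0, "roll": 0, "fingers": -0.16}, {"dx": 0, "dy": 0, "dz": 0, "roll": 0, "fingers": -0.16}, {"dx": 0, "dy": 0, "dz": 0, "roll": 0, "fingers": -0.16}], "squeeze": 20}}

```text
time: 14.38
tool_pos: [0.4499, 0.1555, 0.0645]
tcp_rot: [-3.137, 0.177, -0.0]
wrist_force: [-6.4, -1.9, 20.3]
width: 0.584
grip_force: 10.3
```

```bash
python3 car.py; python3 car.py
```

```text
390 front x pct [-0.1582 -0.1548 -0.1518]
14.425 [0.44988083 0.15549137 0.06449886] [-7.80238104 -1.55215772 19.97972789]
392 front x pct [-0.1585 -0.1552 -0.1517]
14.475 [0.44987352 0.155462   0.06449217] [-8.12564413 -2.61211699 20.59380992]
```

The carriage has stopped at about 55 mm out. I'll lift straight up and check.

Call:
{"method": "step_arm", "body": {"commands": [{"dx": 0, "dy": 0, "dz": -0.01, "roll": 0, "fingers": -0.16}, {"dx": 0, "dy": 0, "dz": -0.03, "roll": 0, "fingers": -0.16}, {"dx": 0, "dy": 0, "dz": -0.06, "roll": 0, "fingers": -0.16}, {"dx": 0, "dy": 0, "dz": -0.1, "roll": 0, "fingers": -0.16}, {"dx": 0, "dy": 0, "dz": -0.14, "roll": 0, "fingers": -0.16}, {"dx": 0, "dy": 0, "dz": -0.16, "roll": 0, "fingers": -0.16}, {"dx": 0, "dy": 0, "dz": -0.16, "roll": 0, "fingers": -0.16}, {"dx": 0, "dy": 0, "dz": -0.16, "roll": 0, "fingers": -0.16}], "squeeze": 20}}

```text
time: 15.48
tool_pos: [0.4486, 0.1551, 0.2203]
tcp_rot: [3.136, -0.177, -0.003]
wrist_force: [-0.5, 0.1, 0.3]
width: 0.579
grip_force: 0.0
```

Call:
{"method": "step_arm", "body": {"commands": [{"dx": 0, "dy": 0.05, "dz": 0, "roll": 0, "fingers": -0.16}, {"dx": 0, "dy": 0.1, "dz": 0, "roll": 0, "fingers": -0.16}, {"dx": 0, "dy": 0.15, "dz": 0, "roll": 0, "fingers": -0.16}, {"dx": 0, "dy": 0.18, "dz": 0, "roll": 0, "fingers": -0.16}, {"dx": 0, "dy": 0.18, "dz": 0, "roll": 0, "fingers": -0.16}, {"dx": 0, "dy": 0.18, "dz": 0, "roll": 0, "fingers": -0.16}, {"dx": 0, "dy": 0.18, "dz": 0, "roll": 0, "fingers": -0.16}, {"dx": 0, "dy": 0.18, "dz": 0, "roll": 0, "fingers": -0.16}], "squeeze": 20}}

```text
time: 16.48
tool_pos: [0.4293, -0.0226, 0.2217]
tcp_rot: [-3.137, 0.174, 0.001]
wrist_force: [-0.1, -0.1, 0.5]
width: 0.586
grip_force: 0.0
```

```bash
python3 car.py
python3 - <<'E'
from h import *
p,d=read_camera("side");q,e=read_camera("top")
a=cv2.resize(p[120:300,150:330],None,fx=2.2,fy=2.2,interpolation=2);b=cv2.resize(q[130:310,200:380],None,fx=2.2,fy=2.2,interpolation=2)
cv2.imwrite("pics/s6.png",np.hstack([a,b]))
E
```

```text
395 front x pct [-0.1583 -0.1547 -0.1506]
16.525 [ 0.42937323 -0.02273196  0.22179142] [-0.67982764  0.33280477 -1.02603808]
```

View pics/s6.png

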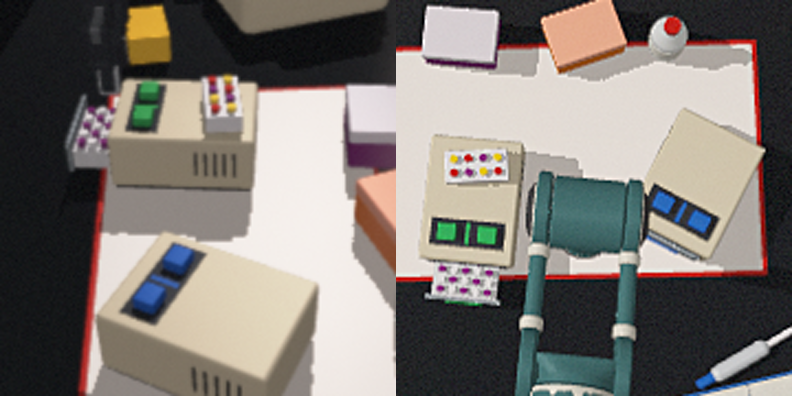

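The carriage is fully out, with its panel at crop (78,130) in the side view. Both green keys are up, the rack and the blue unit are unchanged, and the gripper is clear.

```bash
python3 -c "from workcell import *;print(finish_job())"
```

```text
the job is handed in; nothing more can be done
None
```

The green unit's carriage is fully out (about 55 mm by camera depth), both green keys are back up, the blue unit and loose items look undisturbed, and the gripper is clear; handed in at about 16.6 s.

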